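# Set up the sprung board holder and hold it open

## Robot

A 6-joint arm with a two-finger parallel gripper is mounted at the origin on the work surface. World frame = base frame: x ahead of the robot, y to its left, z up, the work surface at z = 0. Lengths are in m, angles in rad, forces in N, time in s.
With the tool pointing down it reaches from about 0.375 to 0.75 m from the base axis. Payload 9 kg.
Tool frame: the origin (TCP) lies midway between the tips of the shut fingers; the grasp point (between the pads) lies 19 mm behind it; z points along the fingers, y is the line along which they close (so a half turn about z gives the same grasp; the last joint's range is limited). The gripper opens to 85 mm and grips with 20 to 120 N. Pads are 22 mm wide; open, the fingers measure 114 mm over their backs; the gripper's body (76 mm by 85 mm) begins 54 mm behind the grasp point. The pads swing forward as they close: fully open they stand 13 mm farther back than shut.
Start: joints at [1.115, 0.104, 0.097, 1.564, 0, 1.353], TCP at [0.141, 0.583, 0.197] pointing down, gripper open.
Joint ranges: [-2.99, 2.99], [-0.84, 1.86], [-1.1, 1.16], [-1.84, 2.11], [-1.51, 1.56], [-3.14, 3.14]. Speed limits (rad/s): [2.22, 2.22, 2.57, 3.14, 3.14, 3.14].

## Interface

Orientations are given as a unit quaternion [x, y, z, w].
In Python, from rig import arm, grab_frame, calibration, find_in, regions_of gives the robot as it stands.
- The arm moves only by the shell command python3 -m handwheel 'ROWS' [FORCE]. ROWS is text: rows parted by semicolons, each of 7 numbers parted by spaces: the turn, a rotation vector about the world's x, y, z as a fraction of full scale, then the shift along the world's x, y, z as a fraction of full scale, then the opening, from 0 (shut) to 1 (fully open). A call has exactly 5 rows; each row shifts and turns the commanded pose from where the row before left it; what a row does not reach is not made up. Full scale, the value 1, is 40 mm for a shift and 2 pi rad for a turn. A row lasts 1/12 s, in which the tool goes at most 41.7 mm and 7.16 degrees, less where a joint would pass 70% of its speed; a pose out of reach is approached as far as the arm can. A call with a number of a shift or a turn outside -1 to 1 is refused whole. A call with a gripper value outside its range is refused whole. The fingers move at their own pace and stop on an object; FORCE is the grip in N (left out, the last holds). Time passes only in rows, so rows that do not move let the fingers close, or fill a call up. It gives the time, the measured TCP pose, the force, the opening and the grip force at its end, in the units of the state.
- arm.get_obs(): the state, without advancing time (a new reading comes with each control period).
- grab_frame(name): name is "scene" or "top" or "wrist"; returns the picture (420x560x3 uint8, red, green, blue); there is no depth.
- calibration(name): a dict with "fx", "fy", "cx", "cy" (pixels), "distortion" ([k1, k2, p1, p2, k3] as OpenCV has them; the pictures are not rectified), "camera_from_world" (4x4, takes a point from world to camera coordinates). Camera axes: x right, y down, z forward; pixel columns grow to the right and rows downward; lengths in m; the calibration is good to about 2 mm. A picture is of the moment at which its call begins: read the wrist's pose just before it. calibration takes no time and is no camera call; for the wrist camera it gives the pose at the moment of the call.
- arm.hand_in(): hands the job in; it is judged then, once.
Trained networks look in the newest picture that a camera, given by its name, has taken for a name from the list of things; names that differ only in an ending like _2 or _b are one class to them, and where a whole thing is asked for, a point or a joint stands for the part that bears it (a point fixed in the world has none). Each returns a list of dicts, best first, with "p" (0 to 1); they miss things now and then, are a little off and sometimes report something else, mostly with a low value. They report only what shows in the picture. A call takes as long as a camera call. They do not tell look-alikes from the thing itself.
- find_in(camera, thing): "box" ([left, top, right, bottom] in pixels, round what is visible of it).
- regions_of(camera, thing): "region" (420x560 bool, what is visible of it) and "box" ([left, top, right, bottom] in pixels, round what is visible of it).
The state is a dict: "time_s": time; "joint_pos": joint angles; "joint_velocities": joint speeds; "joint_efforts": joint torques, N m; "position": TCP position; "tcp_rot": TCP orientation; "ft_force": force on the tool from outside, world axes, zero at the start; "ft_torque": the same for the moment, N m; "gripper_width": finger opening in m; "gripper_force": force on a finger pad.
Only numpy, scipy, OpenCV 4.12 (cv2) and the standard library are available. Lean on these libraries where they do the work, as an engineer would, in place of code of your own. Each camera call takes 0.05 s, during which the arm holds its last target. There are 200 camera calls.

## Task

Get the circuit-board holder ready for me: take the black spring clamp off its parking rack and clip it, upright and pushed well down, onto the middle of the top edge of the holder's fixed upright plate. Then pull the sprung sliding jaw, the one with the upright grip, out until its small steel pointer lines up with the steel index blade on the side rail, and keep it there: finish while still holding it, because the spring pulls the jaw back as soon as you let go. Leave the meter, battery and solder spool where they are.

Things in the scene. Friction and masses are not known exactly. Their poses are not given: they have to be found in the camera images.
- holder: circuit-board holder fixed to the bench: dark steel base 240 x 110 x 15 mm carrying the fixed plate, the sliding jaw and a white side rail. Origin on the bench surface; the base reaches from x = -110 to +130 mm and y = +-55 mm of it. Its x axis is the direction in which the jaw is pulled out, z up.
- fence_top (a point): middle of the top edge of the holder's fixed upright aluminium plate (4 mm thick along x, 90 mm long along y, top edge 65 mm above the bench, free below that edge for 40 mm on both sides). At x = -90 mm, y = 0 in the holder's frame; axes as the holder's
- jaw: sliding aluminium jaw on the holder; origin and axes coincide with the holder's when home, as at the start; slides along +x, up to 80 mm. A spring draws it home with about 5 N at rest and 14 N when 60 mm out, so an arm may sag back a few mm: check the pointer. Its plate, 70 mm wide and up to 52 mm high, faces the fixed plate, 35 mm from it when home
- handle (a point): point on the axis of the jaw's black upright grip, 60 mm above the bench, at x = +45 mm, y = 0 in the jaw's frame. The grip is 14 mm (x) by 24 mm (y) and stands from 26 to 76 mm above the bench; fingers may pinch it across x (front and back) from above, nothing near it is higher than 40 mm
- pointer (a point): top of the jaw's small steel pointer, a blade 3 mm thick (x), 8 mm wide (y) and 39 mm high above the bench, at x = 0, y = +33 mm in the jaw's frame; it moves with the jaw
- marker: steel index blade fixed on the white side rail of the holder: 3 mm thick (x), 16 mm wide (y), 20 mm high on a 16 mm square foot. Origin under its middle, 19 mm above the bench, y = +45 mm in the holder's frame; axes as the holder's. 30 to 56 mm further along +x than the pointer at the start. Lined up: pointer and blade at the same x
- rack: parking rack, fixed: wooden foot 70 x 80 x 14 mm with an upright steel plate 4 mm thick (x) and 70 mm long (y), its top edge 64 mm above the bench. Origin under its middle. To the left or right of the holder
- clip: black spring clamp, 50 g, clipped upright on the rack's plate. Origin at its hinge pin (along y, radius 5 mm), which rests on the plate's edge, 69 mm above the bench. Two levers 22 mm wide, one either side in x: jaws reach 30 mm below the pin, handles 40 mm above it, splayed to 40 mm over their outsides at the top. x, z as the rack's at the start; the axes belong to one lever
- clip_arm (a joint): opening angle of the clamp: 0 with its jaws on a 4 mm plate, -0.12 shut on nothing, 0.52 fully squeezed. Squeezing the handles together across x (about 10 to 20 N) opens the jaws; fully squeezed the handles are parallel, 20 mm over their outsides, and the jaw tips 18 mm apart. Letting go shuts it
- meter: bystander: grey multimeter lying flat, 70 x 130 x 38 mm, origin under its middle
- battery: bystander: black block battery 43 x 97 x 58 mm, origin under its middle
- spool: bystander: solder spool standing on its flange, 60 mm diameter, 40 mm high, origin under its middle
Not all that is in view belongs to the job. Leave any yellow look-alike of the clip alone.

How it is judged:
On the way, in this order (a step that is already met when the one before it is completed fails the run):
1. the spring clamp is clipped on the middle of the holder's fixed plate and let go (x of clip in the frame of fence_top between -0.006 and 0.006 m and y of clip in the frame of fence_top between -0.022 and 0.022 m and z of clip in the frame of fence_top between 0.001 and 0.017 m and angle between clip's own z axis and vertical below 0.3 rad and contact force between clip and holder above 2 N and contact force between clip and jaw below 0.2 N and contact force between clip and the arm below 0.2 N and contact force between clip and the fingers below 0.2 N), for 0.2 s.
2. the jaw is held by the fingers with its pointer at the index blade (x of pointer in the frame of marker between -0.005 and 0.005 m and contact force between the fingers and jaw above 3 N), for 0.3 s.
At the end, for the whole second after the job is handed in: Clamp on the fixed plate, let go, upright within 0.3 rad, pin within 22 mm of the middle along the plate, at most 17 mm above its edge (seated: 5), clear of the jaw; fingers press the jaw with at least 3 N, pointer within 5 mm of the index blade along the slide (all of step 1 and all of step 2); the arm keeps its last pose, push and grip.
It fails at once if the meter was moved by more than 30 mm (distance of meter from where it was at the start of the episode above 0.03 m).
It fails at once if the battery was moved by more than 30 mm (distance of battery from where it was at the start of the episode above 0.03 m).
It fails at once if the spool was moved by more than 30 mm (distance of spool from where it was at the start of the episode above 0.03 m).
It also fails if it takes over 51 s, if anything falls off the work surface, if the arm or the gripper's body presses on something with over 40 N, if the wrist force passes 120 N, or if a joint passes its speed limit or range.

## Working session

There is one attempt and no reset: what is moved stays moved. The work goes in short steps, Python scripts to look and compute and a shell command to move; the robot and the scene stay as the last step left them, time stands still between calls to the robot, and variables do not carry over. Pictures are saved under pics/ and viewed, at most 10 in all, crops included, and the job is handed in when it is done.

```bash
ls; mkdir -p pics
cat > h.py <<'E'
import numpy as np, cv2
from rig import arm, grab_frame, calibration, find_in, regions_of
def und(cal,uv):
    K=np.array([[cal['fx'],0,cal['cx']],[0,cal['fy'],cal['cy']],[0,0,1]])
    return cv2.undistortPoints(np.float64(uv).reshape(-1,1,2),K,np.float64(cal['distortion'])).reshape(-1,2)
def ray(cal,uv):
    n=und(cal,uv); T=np.array(cal['camera_from_world']);R=T[:3,:3];t=T[:3,3]
    d=np.c_[n,np.ones(len(n))]@R; return -R.T@t, d/np.linalg.norm(d,axis=1)[:,None]
def onz(cal,uv,z):
    o,d=ray(cal,uv); return o+d*((z-o[2])/d[:,2])[:,None]
def proj(cal,P):
    K=np.array([[cal['fx'],0,cal['cx']],[0,cal['fy'],cal['cy']],[0,0,1]]);T=np.array(cal['camera_from_world'])
    return cv2.projectPoints(np.float64(P).reshape(-1,1,3),cv2.Rodrigues(T[:3,:3])[0],T[:3,3],K,np.float64(cal['distortion']))[0].reshape(-1,2)
def tri(c1,u1,c2,u2):
    o1,d1=ray(c1,u1);o2,d2=ray(c2,u2);out=[]
    for a,b in zip(d1,d2):
        s=np.linalg.lstsq(np.c_[a,-b],o2-o1,rcond=None)[0];p,q=o1+a*s[0],o2+b*s[1]
        out.append(np.r_[(p+q)/2,np.linalg.norm(p-q)])
    return np.array(out)
def save(n,im): cv2.imwrite('pics/'+n,im[:,:,::-1])
E
python3 - <<'E'
from h import *
np.set_printoptions(precision=4,suppress=True)
for c in ['scene','top']:
    im=grab_frame(c); save(c+'0.png',im); cal=calibration(c)
    print(c,'cam at',ray(cal,[[280,210]]))
    for t in ['holder','fence_top','jaw','handle','pointer','marker','rack','clip','meter','battery','spool']:
        try: print(t,[(np.round(r['box']),round(r['p'],2)) for r in find_in(c,t)][:3])
        except Exception as e: print(t,e)
print(arm.get_obs())
E
```

```text
pics
scene cam at (array([ 1.3908, -0.7871,  0.7808]), array([[-0.6352,  0.5619, -0.5299]]))
holder [(array([256., 205., 346., 259.]), 0.79)]
fence_top [(array([251., 206., 347., 263.]), 0.64), (array([157., 230., 172., 248.]), 0.24)]
jaw [(array([283., 215., 328., 239.]), 0.98), (array([161., 222., 175., 249.]), 0.27)]
handle [(array([283., 215., 327., 240.]), 0.82)]
pointer [(array([285., 213., 329., 235.]), 0.57)]
marker [(array([254., 206., 346., 265.]), 0.52), (array([284., 213., 327., 239.]), 0.5), (array([294., 238., 302., 246.]), 0.42)]
rack [(array([286., 214., 326., 240.]), 0.6), (array([150., 232., 190., 270.]), 0.56)]
clip [(array([160., 222., 176., 252.]), 0.71), (array([207., 237., 219., 263.]), 0.61), (array([174., 261., 194., 288.]), 0.59)]
meter [(array([318., 172., 355., 201.]), 0.76)]
battery [(array([366., 191., 402., 217.]), 0.6)]
spool [(array([222., 267., 245., 294.]), 0.94)]
top cam at (array([ 0.3922, -0.0704,  1.3109]), array([[ 0.14  ,  0.0121, -0.9901]]))
holder [(array([220., 170., 313., 227.]), 0.58)]
fence_top [(array([219., 170., 308., 225.]), 0.66)]
j
[... 364 characters left out ...]
.]), 0.88), (array([352., 168., 378., 193.]), 0.65)]
battery [(array([141., 166., 181., 191.]), 0.97)]
spool [(array([356., 168., 377., 192.]), 0.74), (array([245., 179., 284., 213.]), 0.33)]
{'time_s': 1.2, 'joint_pos': array([1.1153, 0.1041, 0.0973, 1.5639, 0.    , 1.3531]), 'joint_velocities': array([ 0.0006,  0.0007, -0.0004, -0.001 , -0.0003,  0.0001]), 'joint_efforts': array([  0.0014, -55.678 ,  50.376 ,   0.0019,  -0.0003,   0.    ]), 'position': array([0.1414, 0.5832, 0.1965]), 'tcp_rot': array([0.1186, 0.9929, 0.0001, 0.    ]), 'ft_force': array([ 0.5211, -0.536 , -0.3643]), 'ft_torque': array([-0.01  , -0.0365,  0.0305]), 'gripper_force': 0.0, 'gripper_width': 0.08525200995023774}
```

Run:
```python
import cv2,numpy as np
a=cv2.imread('pics/top0.png')[160:280,130:450]; a=cv2.resize(a,None,fx=2.5,fy=2.5,interpolation=cv2.INTER_CUBIC)
b=cv2.imread('pics/scene0.png')[165:300,140:410]; b=cv2.resize(b,(600,300),interpolation=cv2.INTER_CUBIC)
o=np.zeros((600,800,3),np.uint8);o[:300]=a;o[300:,:600]=b
cv2.imwrite('pics/c0.png',o)
```

```text
(no output)
```

View pics/c0.png

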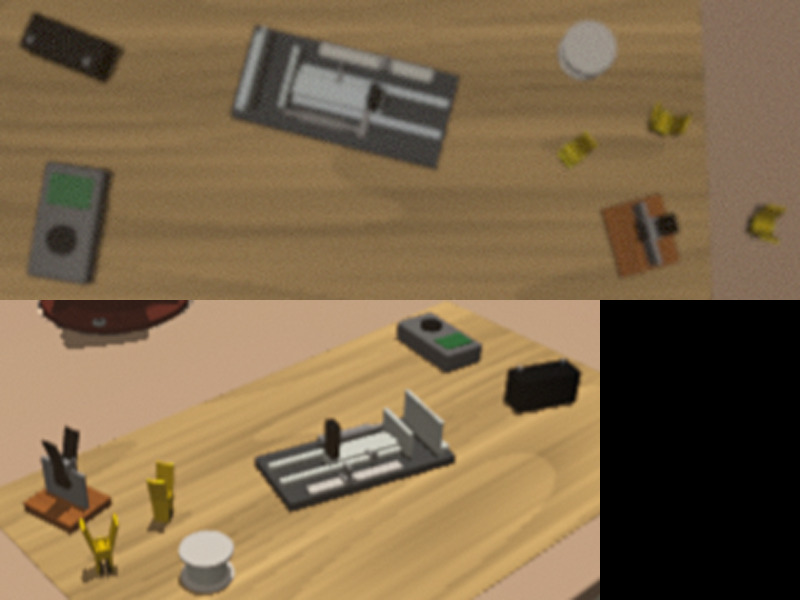

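Run:
```python
from h import *
np.set_printoptions(precision=4,suppress=True)
c=calibration('top'); s=calibration('scene')
f=lambda p:np.array(p)/2.5+[130,160]
g=lambda p:np.array(p)*[.45,.45]+[140,165]
print('fence ends',onz(c,f([[264,28],[240,115]]),.065))
print('base far corners',onz(c,f([[458,72],[435,167]]),.015))
print('grip top',onz(c,f([[376,97]]),.076))
print('rack plate ends',onz(c,f([[637,202],[657,265]]),.064), 'foot',onz(c,f([[602,210],[660,196],[679,262],[620,277]]),.014))
print('tri grip',tri(c,f([[376,95]]),s,g([[332,421]])))
print('tri fence ends',tri(c,f([[264,28],[240,115]]),s,g([[440,430],[405,394]])+0))
w=calibration('wrist'); print(ray(w,[[280,210]]),w['fx'])
T=np.array(w['camera_from_world']); print(T)
```

```text
fence ends [[0.6759 0.0658 0.065 ]
 [0.5799 0.0907 0.065 ]]
base far corners [[ 0.6354 -0.1482  0.015 ]
 [ 0.528  -0.1213  0.015 ]]
grip top [[ 0.5971 -0.0564  0.076 ]]
rack plate ends [[ 0.484  -0.336   0.064 ]
 [ 0.4164 -0.3558  0.064 ]] foot [[ 0.479  -0.307   0.014 ]
 [ 0.4942 -0.3729  0.014 ]
 [ 0.4204 -0.3922  0.014 ]
 [ 0.4046 -0.3254  0.014 ]]
tri grip [[ 0.6667 -0.0679 -0.4023  0.042 ]]
tri fence ends [[ 0.7657  0.0889 -0.4451  0.0819]
 [ 0.6439  0.1359 -0.5067  0.0711]]
(array([0.068 , 0.6009, 0.374 ]), array([[ 0.2879, -0.0948, -0.953 ]])) 329.5087002164247
[[ 0.2333  0.9724  0.0003 -0.6003]
 [ 0.9293 -0.2231  0.2944 -0.0393]
 [ 0.2864 -0.0684 -0.9557  0.3791]
 [ 0.      0.      0.      1.    ]]
```

```bash
R='x'
python3 -m handwheel '0 0 0 .525 -.754 .07 1;0 0 0 .525 -.754 .07 1;0 0 0 .525 -.754 .07 1;0 0 0 .525 -.754 .07 1;0 0 0 .525 -.754 .07 1'
python3 -m handwheel '0 0 0 .525 -.754 .07 1;0 0 0 .525 -.754 .07 1;0 0 0 .525 -.754 .07 1;0 0 0 .525 -.754 .07 1;0 0 0 .525 -.754 .07 1'
python3 -m handwheel '0 0 0 .525 -.754 .07 1;0 0 0 .525 -.754 .07 1;0 0 0 .525 -.754 .07 1;0 0 0 .525 -.754 .07 1;0 0 0 .525 -.754 .07 1'
python3 -m handwheel '0 0 0 .525 -.754 .07 1;0 0 0 .525 -.754 .07 1;0 0 0 .525 -.754 .07 1;0 0 0 0 0 0 1;0 0 0 0 0 0 1'
python3 - <<'E'
from h import *
import pickle
o=arm.get_obs();cal=calibration('wrist');im=grab_frame('wrist');save('w1.png',im);pickle.dump(cal,open('w1.pkl','wb'))
print(o['position'],o['time_s'],ray(cal,[[280,210]])[0])
for t in ['holder','jaw','handle','pointer','marker']: print(t,[(np.round(r['box']),round(r['p'],2)) for r in find_in('wrist',t)][:3])
E
```

```text
time_s: 1.62
position: [0.2469, 0.431, 0.2107]
tcp_rot: [0.118, 0.993, 0.0, 0.0]
ft_force: [0.9, 0.8, 1.2]
gripper_width: 0.0856
gripper_force: 0.0
time_s: 2.03
position: [0.352, 0.28, 0.2249]
tcp_rot: [0.119, 0.993, 0.0, 0.0]
ft_force: [1.1, -0.0, -0.2]
gripper_width: 0.0853
gripper_force: 0.0
time_s: 2.45
position: [0.4571, 0.129, 0.2389]
tcp_rot: [0.119, 0.993, 0.0, 0.0]
ft_force: [1.2, 0.6, 0.8]
gripper_width: 0.0851
gripper_force: 0.0
time_s: 2.87
position: [0.5198, 0.0388, 0.2465]
tcp_rot: [0.12, 0.993, 0.0, -0.0]
ft_force: [-0.4, -0.0, -0.1]
gripper_width: 0.0854
gripper_force: 0.0
[0.51978996 0.03875741 0.24649736] 2.8667 [0.44668484 0.05666007 0.42407622]
holder [(array([170., 202., 356., 294.]), 0.67), (array([222., 214., 316., 282.]), 0.18)]
jaw [(array([224., 214., 314., 281.]), 0.7)]
handle [(array([222., 218., 314., 281.]), 0.79)]
pointer [(array([222., 214., 311., 282.]), 0.83), (array([174., 200., 356., 294.]), 0.35)]
marker [(array([232., 268., 241., 284.]), 0.63)]
```

View pics/w1.png

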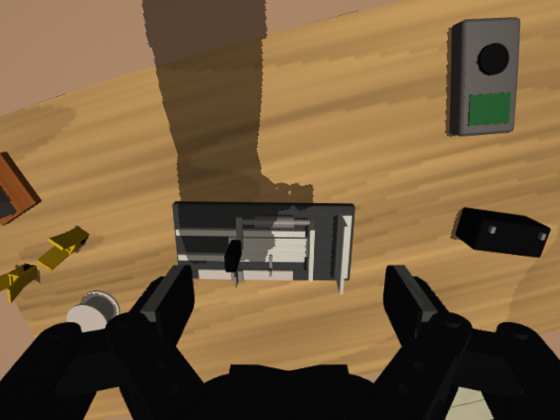

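```bash
cat > look.py <<'E'
import sys; from h import *
import pickle
n=sys.argv[1]
o=arm.get_obs();cal=calibration('wrist');im=grab_frame('wrist');save(n+'.png',im);pickle.dump(cal,open(n+'.pkl','wb'))
print(o['position'],o['time_s'],ray(cal,[[280,210]])[0])
for t in sys.argv[2:]: print(t,[(np.round(r['box'],1),round(r['p'],2)) for r in find_in('wrist',t)][:3])
E
python3 -m handwheel '0 0 0.002 .3 .25 -.8 1;0 0 0.002 .3 .25 -.8 1;0 0 0.001 .3 .25 -.8 1;0 0 0 0 0 0 1;0 0 0 0 0 0 1'
python3 look.py A jaw handle marker
python3 -m handwheel '0 0 0 0 -.84 0 1;0 0 0 0 -.84 0 1;0 0 0 0 -.84 0 1;0 0 0 0 0 0 1;0 0 0 0 0 0 1'
python3 look.py B jaw handle marker
python3 - <<'E'
import cv2,numpy as np
o=[cv2.resize(cv2.imread(f'pics/{n}.png')[120:330,60:500],(796,298),interpolation=cv2.INTER_CUBIC) for n in 'AB']
cv2.imwrite('pics/AB.png',np.vstack(o))
E
```

```text
time_s: 3.58
position: [0.5538, 0.0714, 0.1494]
tcp_rot: [0.102, 0.995, 0.0, -0.002]
ft_force: [-0.2, -0.7, 0.6]
gripper_width: 0.0856
gripper_force: 0.0
[0.55377256 0.07136169 0.14938348] 3.5833 [0.48053569 0.08657534 0.32717035]
jaw [(array([154.8, 218.5, 279. , 311.4]), 0.78)]
handle [(array([153.9, 220.6, 279.2, 312.3]), 0.97)]
marker []
time_s: 4.2
position: [0.5559, -0.0326, 0.1526]
tcp_rot: [0.105, 0.995, -0.0, 0.001]
ft_force: [0.1, 0.6, -0.0]
gripper_width: 0.0854
gripper_force: 0.0
[ 0.55587802 -0.0325571   0.15263485] 4.2 [ 0.48164065 -0.01676287  0.3299286 ]
jaw [(array([268.3, 193. , 391.5, 285.2]), 0.85)]
handle [(array([269.2, 194.8, 388. , 282.6]), 0.79)]
marker [(array([269.4, 267.5, 282.7, 285. ]), 0.71)]
```

View pics/AB.png

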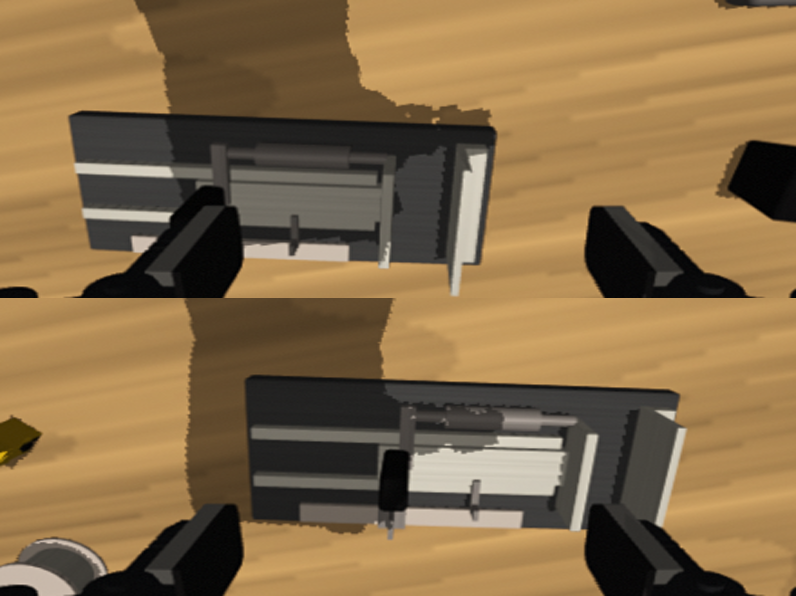

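```bash
cat > fit.py <<'E'
from h import *
import pickle
from scipy.optimize import least_squares
np.set_printoptions(precision=4,suppress=True)
cals={n:pickle.load(open(n+'.pkl','rb')) for n in 'AB'}
f=lambda p:np.array(p)/[796/440,298/210]+[60,120]
H=lambda q,P:(np.array(P)/1e3)@np.array([[np.cos(q[2]),np.sin(q[2]),0],[-np.sin(q[2]),np.cos(q[2]),0],[0,0,1]])+[q[0],q[1],q[3]]
obs=[('A',(130,-55,15),(69,115)),('A',(-110,-55,15),(493,130)),('A',(-90,45,65),(455,295)),('A',(0,33,39),(295,253)),
('B',(130,-55,15),(247,79)),('B',(-110,-55,15),(677,94)),('B',(130,55,15),(252,222)),('B',(-90,-45,65),(680,130)),('B',(0,33,39),(474,220))]
res=lambda q:np.concatenate([proj(cals[c],H(q,p))[0]-f(u) for c,p,u in obs])
if __name__=='__main__':
    r=least_squares(res,[.61,-.01,-1.78,0],loss='soft_l1');q=r.x
    print(q,np.degrees(q[2]));print(res(q).reshape(-1,2))
    print('fence',H(q,(-90,0,65)),'handle',H(q,(45,0,60)))
    for m in (30,38,46,54): print(m,(proj(cals['B'],H(q,(m,45,39)))-[60,120])*[796/440,298/210]+[0,298])
    print('tri C1,C2,pointer',tri(cals['A'],f([(69,115),(493,130),(295,253)]),cals['B'],f([(247,79),(677,94),(474,220)])))
    np.save('q.npy',q)
    im=cv2.imread('pics/B.png')[120:330,60:500];im=cv2.resize(im,None,fx=1.8,fy=1.8)
    for P in [(130,-55,15),(-110,-55,15),(130,55,15),(-110,55,15),(-90,-45,65),(-90,45,65),(38,0,76),(52,0,76),(45,12,76),(45,-12,76),(0,33,39)]+[(m,45,39) for m in (30,43,56)]:
        u=((proj(cals['B'],H(q,P))[0]-[60,120])*1.8+.4).astype(int); cv2.circle(im,tuple(u.tolist()),2,(0,0,255),-1)
    cv2.imwrite('pics/Bo.png',im)
E
python3 fit.py
```

```text
[ 0.6144 -0.0083 -1.8212 -0.0024] -104.34640131954075
[[ 0.0043 -0.0303]
 [ 2.1542  0.3396]
 [-0.4146 -1.1367]
 [-1.4641 -1.5036]
 [-1.4156  1.6477]
 [ 1.3531  1.4062]
 [ 0.195   0.1295]
 [-0.2614  0.1081]
 [ 0.5236 -0.804 ]]
fence [0.6367 0.0789 0.0626] handle [ 0.6032 -0.0519  0.0576]
30 [[419.6525 530.317 ]]
38 [[405.3114 529.8917]]
46 [[390.9625 529.4575]]
54 [[376.6091 529.0146]]
tri C1,C2,pointer [[ 0.5274 -0.1171  0.018   0.0013]
 [ 0.5861  0.1096  0.0154  0.0009]
 [ 0.6505 -0.0172  0.0317  0.0011]]
```

View pics/Bo.png

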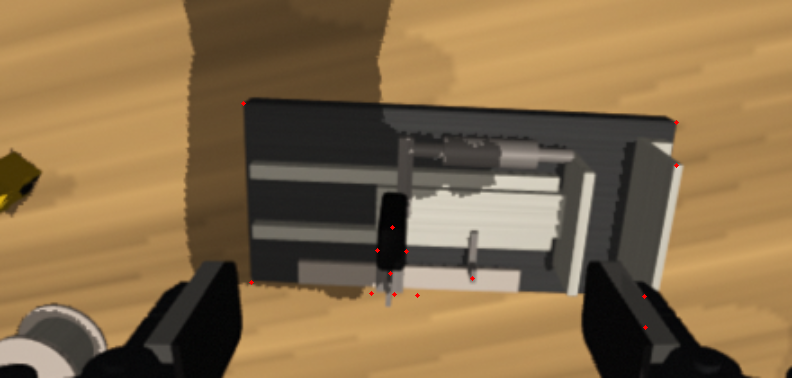

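```bash
python3 -m handwheel '0 0 .009 -.456 -.866 .3 1;0 0 .009 -.456 -.866 .3 1;0 0 .009 -.456 -.866 .3 1;0 0 .009 -.456 -.866 .3 1;0 0 .009 -.456 -.866 .0 1'
python3 -m handwheel '0 0 .009 -.456 -.866 0 1;0 0 .009 -.456 -.866 0 1;0 0 .009 -.456 -.866 0 1;0 0 0 0 0 0 1;0 0 0 0 0 0 1'
python3 look.py C rack clip
python3 -m handwheel '0 0 0 0 -.8 0 1;0 0 0 0 -.8 0 1;0 0 0 0 -.8 0 1;0 0 0 0 0 0 1;0 0 0 0 0 0 1'
python3 look.py D rack clip
python3 - <<'E'
import cv2,numpy as np
o=[cv2.resize(cv2.imread(f'pics/{n}.png')[60:340],(560*2//2,280)) for n in 'CD']
cv2.imwrite('pics/CD.png',np.vstack(o))
E
```

```text
time_s: 4.82
position: [0.4643, -0.2047, 0.2019]
tcp_rot: [-0.041, 0.999, -0.001, 0.002]
ft_force: [1.3, -0.9, 0.2]
gripper_width: 0.0854
gripper_force: 0.0
time_s: 5.23
position: [0.4088, -0.3085, 0.199]
tcp_rot: [-0.122, 0.993, 0.0, 0.0]
ft_force: [0.2, -0.5, 0.1]
gripper_width: 0.0856
gripper_force: 0.0
[ 0.40884114 -0.30852257  0.19898926] 5.2333 [ 0.33562624 -0.32671812  0.3764921 ]
rack [(array([211.7, 166.5, 278.1, 247.8]), 0.55)]
clip [(array([ 91.7, 168.8, 147.6, 217.6]), 0.93), (array([211.7, 202.4, 255.8, 247.4]), 0.7), (array([275.2, 273.2, 314.1, 325.5]), 0.6)]
time_s: 5.8
position: [0.4101, -0.4033, 0.1982]
tcp_rot: [-0.123, 0.992, 0.001, -0.0]
ft_force: [0.6, 1.2, 0.4]
gripper_width: 0.0852
gripper_force: 0.0
[ 0.41006069 -0.40330641  0.19820464] 5.8 [ 0.33699837 -0.42189174  0.37575245]
rack [(array([294.1, 186.5, 356.5, 266.6]), 0.74)]
clip [(array([182.9, 188.5, 227.1, 239.7]), 0.96), (array([256.7, 293.6, 297.6, 346.4]), 0.94), (array([315.3, 223. , 358.6, 270. ]), 0.71)]
```

View pics/CD.png

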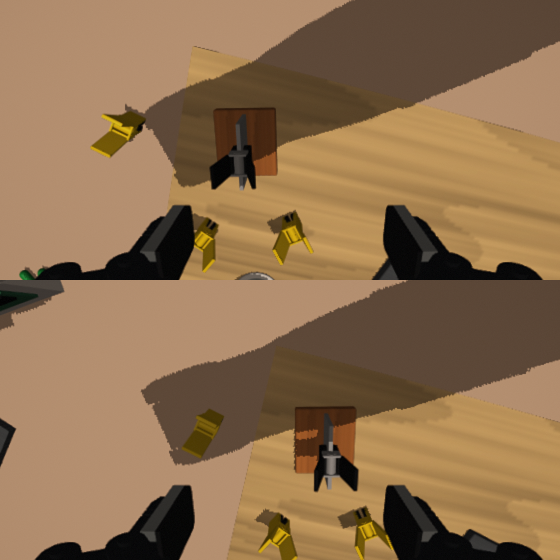

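Run:
```python
import cv2,numpy as np
a=cv2.imread('pics/C.png')[160:260,195:295];b=cv2.imread('pics/D.png')[180:280,280:380]
o=[cv2.resize(x,(400,400),interpolation=cv2.INTER_CUBIC) for x in (a,b)]
cv2.imwrite('pics/CDz.png',np.hstack(o))
```

```text
(no output)
```

View pics/CDz.png

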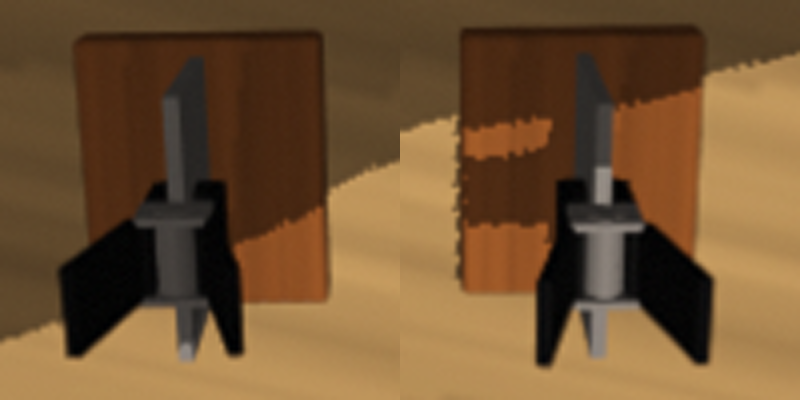

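```bash
cat > fr.py <<'E'
from h import *
import pickle
from scipy.optimize import least_squares
np.set_printoptions(precision=4,suppress=True)
C,D=[pickle.load(open(n+'.pkl','rb')) for n in 'CD']
fc=lambda p:np.array(p)/4+[195,160]; fd=lambda p:(np.array(p)-[400,0])/4+[280,180]
c=[(77,40),(322,38),(174,97),(187,357),(176,258),(60,271),(68,357),(240,265),(242,353)]
d=[(461,32),(702,32),(604,107),(597,355),(604,260),(537,275),(543,365),(712,280),(706,362)]
n='TL TR near far pin Ln Lf Rn Rf'.split()
for a,b in zip(n,tri(C,fc(c),D,fd(d))): print(a,b)
H=lambda q,P:(np.array(P)/1e3)@np.array([[np.cos(q[2]),np.sin(q[2]),0],[-np.sin(q[2]),np.cos(q[2]),0],[0,0,1]])+[q[0],q[1],q[3]]
# image right = world -y approx toward? fit with rack y pointing away from base
M=[(35,-40,14),(-35,-40,14),(0,-35,64),(0,35,64)]
M=[(35,-40,14),(-35,-40,14),(0,-35,64),(0,35,64)]
def res(q,s=1):
    P=[H(q,(m[0],m[1],m[2])) for m in M]
    return np.r_[(proj(C,P)-fc(c[:4])).ravel(),(proj(D,P)-fd(d[:4])).ravel()]
for y0 in (0.28,):
  for s in (1,-1):
    M=[(s*35,-40,14),(-s*35,-40,14),(0,-35,64),(0,35,64)]
    r=least_squares(res,[.45,-.346,y0-1.57,0]);print(s,r.x,np.degrees(r.x[2]),r.cost);print(r.fun.reshape(-1,2))
E
python3 fr.py
```

```text
TL [ 0.4228 -0.3913  0.0075  0.001 ]
TR [ 0.4057 -0.3239  0.007   0.0008]
near [ 0.4194 -0.3562  0.0606  0.0009]
far [ 0.4855 -0.3389  0.0627  0.0001]
pin [ 0.4563 -0.3466  0.0699  0.0003]
Ln [ 0.4508 -0.3687  0.1048  0.0021]
Lf [ 0.4687 -0.3626  0.1105  0.0008]
Rn [ 0.4409 -0.3304  0.1053  0.0004]
Rf [ 0.4609 -0.3254  0.1057  0.0001]
1 [ 0.4529 -0.3475 -1.3167 -0.0041] -75.44096946323529 1.8885798820429387
[[-0.4645  0.0259]
 [ 0.199  -0.1071]
 [-0.0224 -0.1583]
 [ 0.2783 -0.0023]
 [-0.1754  1.0267]
 [ 0.6377  0.7327]
 [ 0.0253 -1.0347]
 [-0.4689 -0.2952]]
-1 [ 0.4878 -0.3398 -1.3037 -0.1248] -74.69791969259954 6550.12412055167
[[ 63.5917   7.8105]
 [-43.9466   9.3323]
 [ 12.7786   5.3376]
 [ 12.1933 -12.1286]
 [ 42.7756   4.2271]
 [-63.3171   5.041 ]
 [-13.0214  -1.5363]
 [-11.6999 -17.2771]]
```

```bash
python3 -m handwheel '0 0 .0014 .57 .71 0 1;0 0 0 .57 .71 0 1;0 0 0 0 0 -1 1;0 0 0 0 0 -.9 1;0 0 0 0 0 0 1' 50
python3 -m handwheel '0 0 0 0 0 0 1;0 0 0 0 0 0 1;0 0 0 0 0 0 1;0 0 0 0 0 0 1;0 0 0 0 0 0 1'
```

```text
time_s: 6.37
position: [0.4532, -0.3418, 0.1161]
tcp_rot: [-0.128, 0.992, 0.004, -0.003]
ft_force: [-1.6, 0.7, -1.5]
gripper_width: 0.0853
gripper_force: 0.0
time_s: 6.78
position: [0.4556, -0.3479, 0.1248]
tcp_rot: [-0.127, 0.992, -0.001, 0.001]
ft_force: [0.5, 0.4, 0.3]
gripper_width: 0.0856
gripper_force: 0.0
```

```bash
python3 -m handwheel '0 0 0 0 .02 -.56 1;0 0 0 0 0 -.56 1;0 0 0 0 0 0 1;0 0 0 0 0 0 1;0 0 0 0 0 0 0.5' 50
python3 -m handwheel '0 0 0 0 0 0 .5;0 0 0 0 0 0 .1;0 0 0 0 0 0 .1;0 0 0 0 0 0 .1;0 0 0 0 0 0 .1'
python3 -m handwheel '0 0 0 0 0 0 .1;0 0 0 0 0 0 .1;0 0 0 0 0 0 .1;0 0 0 0 0 0 .1;0 0 0 0 0 0 .1'
```

```text
time_s: 7.2
position: [0.4554, -0.3466, 0.0797]
tcp_rot: [-0.127, 0.992, -0.001, 0.0]
ft_force: [-0.6, -0.8, 0.1]
gripper_width: 0.0753
gripper_force: 0.0
time_s: 7.62
position: [0.4551, -0.3462, 0.0785]
tcp_rot: [-0.127, 0.992, -0.0, 0.0]
ft_force: [0.2, -0.2, 0.3]
gripper_width: 0.012
gripper_force: 0.0
time_s: 8.03
position: [0.455, -0.346, 0.0781]
tcp_rot: [-0.127, 0.992, 0.0, 0.0]
ft_force: [0.6, 0.2, 0.5]
gripper_width: 0.0086
gripper_force: 0.0
```

```bash
python3 look.py E clip
python3 - <<'E'
import cv2
cv2.imwrite('pics/Ez.png',cv2.resize(cv2.imread('pics/E.png')[180:420,140:420],(700,600)))
E
```

```text
[ 0.45501966 -0.3460366   0.07810208] 8.0333 [ 0.38199552 -0.3650193   0.25559681]
clip [(array([244.9, 202.2, 326.8, 270.5]), 0.74)]
```

View pics/Ez.png

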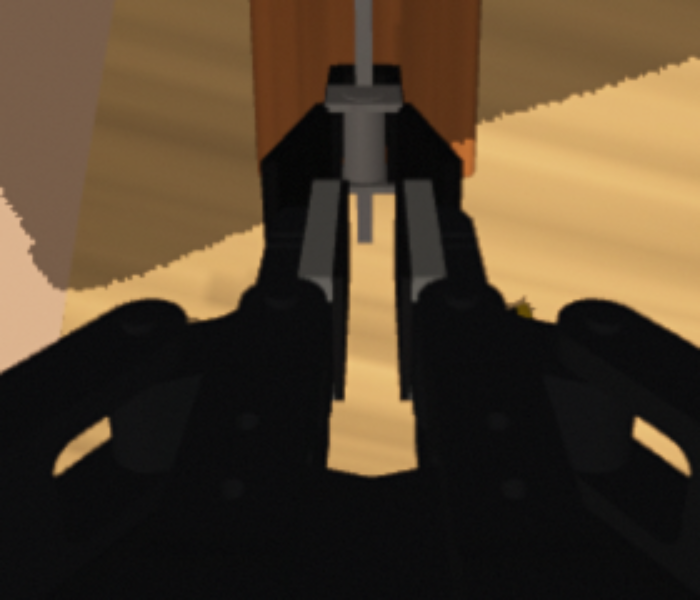

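Run:
```python
from h import *
import pickle
E=pickle.load(open('E.pkl','rb'))
z=lambda P:((proj(E,P)-[140,180])*2.5).round()
print('tcp,grasp,+54',z([[.455,-.346,.078],[.455,-.346,.097],[.455,-.346,.151]]))
print('pin near far plate',z([[.4563,-.3466,.0699],[.4194,-.3562,.0606],[.4855,-.3389,.0627]]))
print('handles Ln Lf Rn Rf',z([[.446,-.3705,.107],[.4687,-.3626,.109],[.4409,-.3304,.1073],[.4609,-.3254,.1077]]))
im=cv2.imread('pics/E.png')[250:420,200:380]
im=cv2.convertScaleAbs(im,alpha=3,beta=20); im=cv2.LUT(im,np.uint8([min(255,(i/255)**.6*255) for i in range(256)]))
cv2.imwrite('pics/Eg.png',cv2.resize(im,None,fx=3.3,fy=3.3,interpolation=cv2.INTER_CUBIC))
```

```text
tcp,grasp,+54 [[370. 153.]
 [370. 188.]
 [369. 345.]]
pin near far plate [[366. 144.]
 [366. -18.]
 [366. 240.]]
handles Ln Lf Rn Rf [[259. 141.]
 [272. 255.]
 [465. 166.]
 [460. 260.]]
```

View pics/Eg.png

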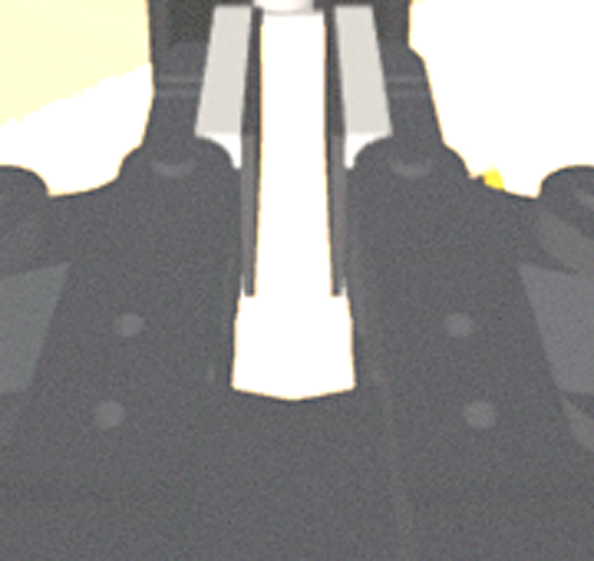

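Run:
```python
from h import *
import pickle
for n,tc,w in (('C',[.4088,-.3085,.199],.0855),('E',[.455,-.346,.0781],.0086)):
    c=pickle.load(open(n+'.pkl','rb')); T=np.array(c['camera_from_world'])
    print(n,'cam offset', ray(c,[[280,210]])[0]-tc, np.degrees(np.arccos(-ray(c,[[280,210]])[1][0,2])))
    a=np.radians(104.2);y=np.array([np.cos(a),np.sin(a),0]);x=np.array([np.cos(a+np.pi/2),np.sin(a+np.pi/2),0])
    for dz in (0,.013,.019,.032,.045):
        P=[np.array(tc)+s*y*w/2+x*f+[0,0,dz] for s in (1,-1) for f in (.011,-.011)]
        print(dz,proj(c,P).round(0).tolist())
```

```text
C cam offset [-0.07317376 -0.01821812  0.1774921 ] 17.655257744812793
0 [[362.0, 223.0], [360.0, 258.0], [213.0, 224.0], [216.0, 258.0]]
0.013 [[367.0, 232.0], [365.0, 268.0], [208.0, 232.0], [211.0, 269.0]]
0.019 [[370.0, 236.0], [367.0, 274.0], [206.0, 236.0], [209.0, 274.0]]
0.032 [[376.0, 246.0], [373.0, 286.0], [199.0, 246.0], [203.0, 286.0]]
0.045 [[384.0, 258.0], [380.0, 300.0], [192.0, 258.0], [196.0, 301.0]]
E cam offset [-0.07300448 -0.0190193   0.17749681] 17.65001997048908
0 [[296.0, 224.0], [295.0, 259.0], [281.0, 224.0], [280.0, 258.0]]
0.013 [[296.0, 232.0], [295.0, 269.0], [280.0, 232.0], [280.0, 269.0]]
0.019 [[296.0, 236.0], [296.0, 274.0], [280.0, 236.0], [280.0, 274.0]]
0.032 [[297.0, 246.0], [296.0, 287.0], [279.0, 246.0], [279.0, 287.0]]
0.045 [[298.0, 258.0], [297.0, 301.0], [278.0, 258.0], [278.0, 301.0]]
```

```bash
python3 -m handwheel '0 0 0 0 0 0 1;0 0 0 0 0 0 1;0 0 0 0 0 0 1;0 0 0 0 0 0 1;0 0 0 0 0 0 1' 50
python3 -m handwheel '0 0 0 0 0 -.4 1;0 0 0 0 0 -.4 1;0 0 0 0 0 0 1;0 0 0 0 0 0 1;0 0 0 0 0 0 1'
python3 look.py F
python3 - <<'E'
import cv2
cv2.imwrite('pics/Fz.png',cv2.convertScaleAbs(cv2.resize(cv2.imread('pics/F.png')[160:420,90:470],(798,546)),alpha=1.6,beta=15))
E
```

```text
time_s: 8.55
position: [0.455, -0.346, 0.0781]
tcp_rot: [-0.127, 0.992, 0.0, 0.0]
ft_force: [0.2, 0.6, -0.2]
gripper_width: 0.0685
gripper_force: 0.0
time_s: 8.97
position: [0.4552, -0.3463, 0.047]
tcp_rot: [-0.127, 0.992, -0.0, 0.0]
ft_force: [-0.3, 0.0, -0.8]
gripper_width: 0.0857
gripper_force: 0.0
[ 0.45523606 -0.3462962   0.04696885] 8.9667 [ 0.38213313 -0.36518113  0.22441822]
```

View pics/Fz.png

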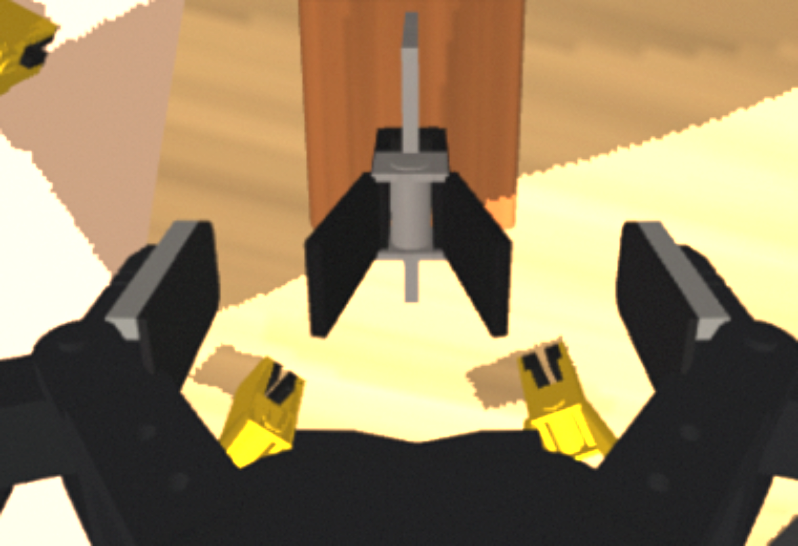

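```bash
python3 -m handwheel '0 0 0 0 0 -.05 .3;0 0 0 0 0 0 .3;0 0 0 0 0 0 .3;0 0 0 0 0 0 .1;0 0 0 0 0 0 .1' 50
python3 -m handwheel '0 0 0 0 0 0 .1;0 0 0 0 0 0 .1;0 0 0 0 0 0 .1;0 0 0 0 0 0 .1;0 0 0 0 0 0 .1'
```

```text
time_s: 9.43
position: [0.456, -0.3473, 0.0463]
tcp_rot: [-0.127, 0.992, -0.001, 0.001]
ft_force: [-0.5, 0.5, 20.6]
gripper_width: 0.0253
gripper_force: 13.5
time_s: 9.85
position: [0.457, -0.3485, 0.0473]
tcp_rot: [-0.127, 0.992, -0.003, 0.002]
ft_force: [2.0, -2.0, 13.7]
gripper_width: 0.0188
gripper_force: 52.3
```

```bash
python3 -m handwheel '0 0 0 0 0 .4 .1;0 0 0 0 0 .6 .1;0 0 0 0 0 .8 .1;0 0 0 0 0 .7 .1;0 0 0 0 0 0 .1'
python3 -m handwheel '0 0 -.006 .346 .821 0 .1;0 0 -.006 .346 .821 0 .1;0 0 -.006 .346 .821 0 .1;0 0 -.006 .346 .821 0 .1;0 0 -.006 .346 .821 0 .1'
python3 -m handwheel '0 0 -.006 .346 .821 0 .1;0 0 -.006 .346 .821 0 .1;0 0 -.006 .346 .821 0 .1;0 0 -.006 .346 .821 0 .1;0 0 -.006 .346 .821 0 .1'
python3 -m handwheel '0 0 -.006 .346 .821 0 .1;0 0 -.006 .346 .821 0 .1;0 0 -.006 .346 .821 0 .1;0 0 0 0 0 0 .1;0 0 0 0 0 0 .1'
python3 look.py G clip
python3 - <<'E'
import cv2
cv2.imwrite('pics/Gz.png',cv2.convertScaleAbs(cv2.resize(cv2.imread('pics/G.png')[130:390,90:470],(798,546),interpolation=cv2.INTER_CUBIC),alpha=1.6,beta=15))
E
```

```text
time_s: 10.27
position: [0.4569, -0.3483, 0.1507]
tcp_rot: [-0.127, 0.992, -0.004, 0.002]
ft_force: [0.9, -1.1, 1.3]
gripper_width: 0.0187
gripper_force: 50.8
time_s: 10.68
position: [0.5245, -0.1803, 0.1439]
tcp_rot: [-0.032, 0.999, 0.0, 0.0]
ft_force: [0.6, -0.5, -0.6]
gripper_width: 0.0187
gripper_force: 50.8
time_s: 11.1
position: [0.5938, -0.0158, 0.1439]
tcp_rot: [0.062, 0.998, 0.0, 0.0]
ft_force: [0.0, -0.0, -0.4]
gripper_width: 0.0191
gripper_force: 50.8
time_s: 11.52
position: [0.6349, 0.0826, 0.1433]
tcp_rot: [0.116, 0.993, -0.0, -0.0]
ft_force: [-0.6, -0.9, -0.8]
gripper_width: 0.0187
gripper_force: 50.8
[0.634899   0.08263397 0.14326751] 11.5167 [0.56163845 0.09993722 0.32086083]
clip [(array([257.7, 214.8, 317.6, 322.4]), 0.66), (array([261. , 216.4, 290.3, 328.4]), 0.57), (array([103.6, 145.5, 250.2, 238.7]), 0.43)]
```

View pics/Gz.png

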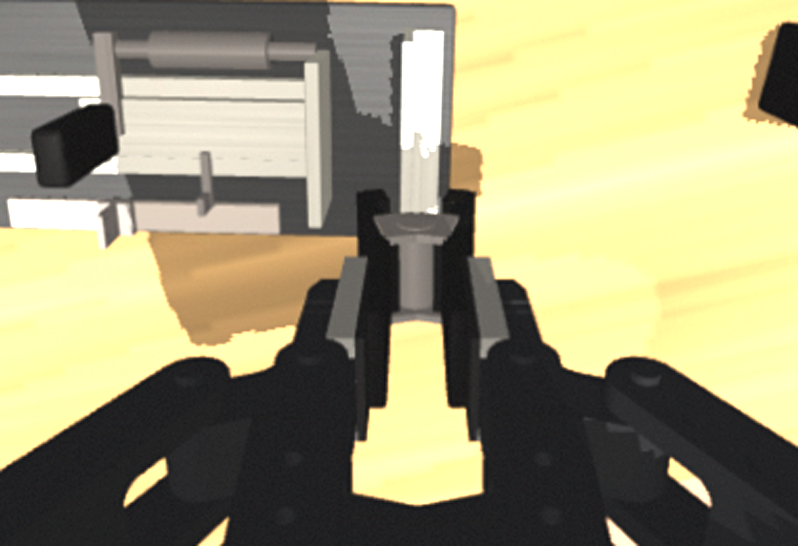

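```bash
cat > fit2.py <<'E'
from fit import *
G=pickle.load(open('G.pkl','rb')); cals['G']=G
fg=lambda p:np.array(p)/2.1+[90,130]
O=[(c,p,f(u)) for c,p,u in obs]+[('G',(0,33,39),fg((204,214))),('G',(-110,-55,15),fg((454,8)))]
mk=[('B',f((390,240))),('G',fg((110,245)))]
def res2(q):
    r=[proj(cals[c],H([*q[:3],0],p))[0]-u for c,p,u in O]+[proj(cals[c],H([*q[:3],0],(q[3]*1e3,45,39)))[0]-u for c,u in mk]
    return np.concatenate(r)
r=least_squares(res2,[.61,-.01,-1.82,.045],loss='soft_l1');q=r.x
print(q,np.degrees(q[2]));print(res2(q).reshape(-1,2))
Q=[*q[:3],0]; np.save('q.npy',q)
print('fence',H(Q,(-90,0,65)),'handle',H(Q,(45,0,60)))
print('fence top in G',[((proj(G,H(Q,(-90+s,y,65)))[0]-[90,130])*2.1).round().tolist() for s in(-2,2) for y in (-45,0,45)])
for z in (.16,.165,.170): print('pin',onz(G,fg([(417,270),(415,222),(417,318)]),z).tolist())
E
python3 fit2.py
```

```text
[ 0.6143 -0.0085 -1.8169  0.0441] -104.10330861585093
[[-1.5927  1.0818]
 [ 2.0993  0.5632]
 [-0.2167  0.0669]
 [-1.9555 -0.2554]
 [-2.4676  2.654 ]
 [ 2.0324  1.4682]
 [-0.2908  1.6329]
 [ 0.5581  0.4806]
 [ 0.7151  0.3259]
 [-0.9973 -1.3051]
 [ 1.11   -1.1414]
 [ 2.3657 -4.6007]
 [-1.498  -5.0076]]
fence [0.6362 0.0788 0.065 ] handle [ 0.6033 -0.0521  0.06  ]
fence top in G [[414.0, 43.0], [412.0, 160.0], [411.0, 266.0], [403.0, 42.0], [402.0, 160.0], [401.0, 266.0]]
pin [[0.6377953115116949, 0.0822505681881098, 0.16], [0.624815872171705, 0.08477238711479412, 0.16], [0.6513127683884967, 0.07908970888986708, 0.16]]
pin [[0.635428145413954, 0.08280031838497173, 0.165], [0.6228521429794578, 0.08524375219829738, 0.165], [0.6485254423108312, 0.07973770734388255, 0.165]]
pin [[0.6330609793162131, 0.08335006858183366, 0.17], [0.6208884137872106, 0.08571511728180065, 0.17], [0.6457381162331658, 0.08038570579789803, 0.17]]
```

```bash
python3 -m handwheel '0 0 -.002 .02 -.1 0 .1;0 0 0 0 0 -.5 .1;0 0 0 0 0 -.5 .1;0 0 0 0 0 0 .1;0 0 0 0 0 0 .1'
python3 -m handwheel '0 0 0 0 0 -.4 .1;0 0 0 0 0 -.4 .1;0 0 0 0 0 0 .1;0 0 0 0 0 0 .1;0 0 0 0 0 0 .1'
python3 - <<'E'
from h import *
q=np.load('q.npy'); import pickle
cal=calibration('wrist');im=grab_frame('wrist');save('I.png',im);pickle.dump(cal,open('I.pkl','wb'))
for r in regions_of('wrist','clip')[:3]: print(np.round(r['box']),r['p'],r['region'].sum())
E
```

```text
time_s: 12.03
position: [0.6347, 0.0757, 0.1035]
tcp_rot: [0.125, 0.992, -0.0, -0.001]
ft_force: [-0.6, -0.1, -0.1]
gripper_width: 0.0188
gripper_force: 50.8
time_s: 12.45
position: [0.6365, 0.0765, 0.074]
tcp_rot: [0.124, 0.992, 0.0, 0.001]
ft_force: [0.8, 0.7, 0.3]
gripper_width: 0.0189
gripper_force: 50.8
[259. 219. 318. 325.] 0.96 3747
[102. 251. 127. 283.] 0.54 594
```

```bash
python3 -m handwheel '0 0 0 -.02 .05 0 .1;0 0 0 0 0 0 .1;0 0 0 0 0 -.2 .1;0 0 0 0 0 -.2 .1;0 0 0 0 0 0 .1'
python3 -m handwheel '0 0 0 0 0 -.1 .1;0 0 0 0 0 -.1 .1;0 0 0 0 0 -.05 .1;0 0 0 0 0 0 .1;0 0 0 0 0 0 .1'
```

```text
time_s: 12.97
position: [0.6336, 0.079, 0.0536]
tcp_rot: [0.124, 0.992, -0.0, -0.002]
ft_force: [-0.8, 0.4, 0.1]
gripper_width: 0.0189
gripper_force: 50.8
time_s: 13.38
position: [0.6352, 0.0789, 0.0484]
tcp_rot: [0.124, 0.992, -0.0, 0.001]
ft_force: [-8.1, 0.3, 16.1]
gripper_width: 0.0188
gripper_force: 52.8
```

```bash
python3 -m handwheel '0 0 0 0 0 0 .3;0 0 0 0 0 0 .5;0 0 0 0 0 0 1;0 0 0 0 0 0 1;0 0 0 0 0 0 1'
python3 -m handwheel '0 0 0 0 0 0 1;0 0 0 0 0 0 1;0 0 0 0 0 0 1;0 0 0 0 0 0 1;0 0 0 0 0 0 1'
python3 look.py J clip
python3 -m handwheel '0 0 0 0 0 .7 1;0 0 0 0 0 .7 1;0 0 0 0 0 .7 1;0 0 0 0 0 0 1;0 0 0 0 0 0 1'
python3 look.py K clip
python3 - <<'E'
from h import *
import pickle
q=np.load('q.npy');J,K=[pickle.load(open(n+'.pkl','rb')) for n in 'JK']
a=np.radians(0);R=np.array([[np.cos(q[2]),np.sin(q[2]),0],[-np.sin(q[2]),np.cos(q[2]),0],[0,0,1]])
pin=lambda P:(np.array(P)/1e3)@R+[q[0],q[1],0]
for n,c in (('J',J),('K',K)):
    pts=[(-90+s,y,z) for s,z in ((-20,109),(20,109),(-6,70),(6,70)) for y in (-11,11)]
    u=proj(c,[pin(p) for p in pts]); print(n,'expected clip box',u.min(0).round(),u.max(0).round())
E
```

```text
time_s: 13.8
position: [0.6348, 0.0789, 0.0458]
tcp_rot: [0.124, 0.992, 0.0, -0.0]
ft_force: [0.4, 0.6, -0.2]
gripper_width: 0.0728
gripper_force: 0.0
time_s: 14.22
position: [0.6349, 0.0789, 0.0461]
tcp_rot: [0.124, 0.992, 0.0, 0.0]
ft_force: [0.3, 0.1, -0.1]
gripper_width: 0.0852
gripper_force: 0.0
[0.63494241 0.07889349 0.04612282] 14.2167 [0.56179336 0.09731871 0.22362288]
clip [(array([235.8, 217.6, 342. , 325.9]), 0.86), (array([520.6, 149.9, 560. , 229.4]), 0.48)]
time_s: 14.73
position: [0.6364, 0.0788, 0.1324]
tcp_rot: [0.124, 0.992, 0.0, 0.002]
ft_force: [0.5, -0.0, -0.1]
gripper_width: 0.0855
gripper_force: 0.0
[0.63638598 0.07879021 0.13240042] 14.7333 [0.56254299 0.09727069 0.30959854]
clip [(array([257.5, 182. , 320.1, 239.5]), 0.92)]
J expected clip box [238. 242.] [339. 328.]
K expected clip box [257. 195.] [319. 242.]
```

```bash
python3 -m handwheel '0 0 0 -.207 -.818 0 1;0 0 0 -.207 -.818 0 1;0 0 0 -.207 -.818 0 1;0 0 0 -.207 -.818 0 1;0 0 0 0 0 0 1' 80
python3 -m handwheel '0 0 0 0 0 0 1;0 0 0 0 0 0 1;0 0 0 0 0 0 1;0 0 0 0 0 0 1;0 0 0 0 0 0 1'
python3 look.py L marker pointer handle
python3 - <<'E'
from h import *
import pickle
np.set_printoptions(precision=4,suppress=True)
q=np.load('q.npy');R=np.array([[np.cos(q[2]),np.sin(q[2]),0],[-np.sin(q[2]),np.cos(q[2]),0],[0,0,1]])
toH=lambda P:(P-[q[0],q[1],0])@R.T*1e3
B,G=[pickle.load(open(n+'.pkl','rb')) for n in 'BG']
fb=lambda p:np.array(p)/1.8+[60,120]; fg=lambda p:np.array(p)/2.1+[90,130]
print('B ptr,mk',toH(onz(B,fb([(473,278),(389,303)]),.039)))
print('G ptr,mk',toH(onz(G,fg([(204,214),(110,245)]),.039)))
L=pickle.load(open('L.pkl','rb'))
pin=lambda P:(np.array(P)/1e3)@R+[q[0],q[1],0]
print('L exp grip top',proj(L,[pin(p) for p in ((38,-12,76),(52,12,76),(45,0,76))]).round(), 'ptr',proj(L,[pin((0,33,39))]),'mk',proj(L,[pin((m,45,39)) for m in (40,50)]))
im=cv2.imread('pics/L.png');g=cv2.cvtColor(im,cv2.COLOR_BGR2GRAY)
for r in range(int(205),300,6): print(r,g[r,240:340:2].tolist())
E
```

```text
time_s: 15.25
position: [0.5999, -0.0568, 0.1284]
tcp_rot: [0.126, 0.992, -0.001, -0.001]
ft_force: [1.0, -0.2, 0.9]
gripper_width: 0.085
gripper_force: 0.0
time_s: 15.67
position: [0.6019, -0.051, 0.1299]
tcp_rot: [0.123, 0.992, 0.0, -0.0]
ft_force: [0.6, -0.3, -0.6]
gripper_width: 0.0855
gripper_force: 0.0
[ 0.60188883 -0.05099952  0.1298628 ] 15.6667 [ 0.52877    -0.03268754  0.30741211]
marker [(array([277. , 230. , 292.8, 255.7]), 0.82)]
pointer []
handle [(array([274.4, 148.4, 411.3, 243. ]), 0.87)]
B ptr,mk [[ 0.0217 31.9796 39.    ]
 [45.8003 49.4303 39.    ]]
G ptr,mk [[-0.8312 34.2718 39.    ]
 [43.2608 50.0923 39.    ]]
L exp grip top [[297. 199.]
 [278. 230.]
 [287. 215.]] ptr [[338.3843 237.2683]] mk [[292.7893 249.7664]
 [281.5343 249.7465]]
205 [34, 36, 35, 35, 36, 36, 35, 34, 35, 34, 34, 35, 35, 35, 35, 36, 35, 36, 115, 18, 12, 16, 16, 25, 25, 23, 24, 14, 72, 119, 119, 119, 117, 118, 143, 214, 126, 117, 118, 117, 116, 117, 153, 214, 198, 125, 123, 113, 113, 116]
211 [123, 123, 124, 123, 122, 122, 124, 123, 123, 122, 123, 123, 122, 121, 122, 121, 122, 122, 116, 17, 14,
[... 2707 characters left out ...]
 86, 85, 85, 83, 83, 83, 83, 82, 85, 92, 143, 171, 168, 166, 166, 165, 164, 163, 162, 160, 159, 160, 159, 158, 158, 157, 156, 156, 156, 156, 154, 154, 154, 153, 154, 153, 153, 152, 152, 152, 152, 152, 151, 151, 151]
289 [83, 85, 85, 85, 85, 84, 85, 84, 84, 84, 83, 83, 80, 87, 159, 158, 159, 158, 158, 157, 158, 157, 156, 156, 156, 157, 157, 156, 153, 153, 153, 154, 154, 153, 152, 152, 152, 151, 152, 153, 154, 156, 158, 158, 160, 161, 163, 162, 163, 163]
295 [160, 162, 99, 80, 80, 81, 81, 81, 80, 80, 80, 80, 93, 158, 157, 157, 157, 156, 156, 156, 155, 155, 153, 154, 153, 153, 152, 152, 151, 149, 149, 149, 148, 149, 149, 151, 153, 153, 157, 160, 163, 163, 162, 162, 161, 161, 160, 159, 160, 158]
```

```bash
python3 -m handwheel '0 0 0 .035 -.03 -.7 1;0 0 0 0 0 -.8 1;0 0 0 0 0 -.7 1;0 0 0 0 0 -.2 1;0 0 0 0 0 0 1' 80
python3 -m handwheel '0 0 0 0 0 -.2 1;0 0 0 0 0 -.15 1;0 0 0 0 0 0 1;0 0 0 0 0 0 1;0 0 0 0 0 0 1'
```

```text
time_s: 16.28
position: [0.6012, -0.0525, 0.0316]
tcp_rot: [0.124, 0.992, 0.0, -0.002]
ft_force: [0.1, -0.3, 0.1]
gripper_width: 0.0856
gripper_force: 0.0
time_s: 16.7
position: [0.6038, -0.0534, 0.0211]
tcp_rot: [0.124, 0.992, -0.0, 0.001]
ft_force: [0.5, -0.3, -0.1]
gripper_width: 0.0851
gripper_force: 0.0
```

```bash
python3 -m handwheel '0 0 0 0 0 0 .3;0 0 0 0 0 0 .1;0 0 0 0 0 0 .05;0 0 0 0 0 0 .05;0 0 0 0 0 0 .05'
python3 -m handwheel '0 0 0 0 0 0 .05;0 0 0 0 0 0 .05;0 0 0 0 0 0 .05;0 0 0 0 0 0 .05;0 0 0 0 0 0 .05'
```

```text
time_s: 17.12
position: [0.6033, -0.0532, 0.0202]
tcp_rot: [0.124, 0.992, 0.0, 0.0]
ft_force: [-1.0, -0.8, 0.3]
gripper_width: 0.0254
gripper_force: 0.0
time_s: 17.53
position: [0.6034, -0.0529, 0.0204]
tcp_rot: [0.124, 0.992, 0.0, 0.0]
ft_force: [-0.9, 3.4, 4.3]
gripper_width: 0.0123
gripper_force: 79.1
```

```bash
python3 -m handwheel '0 0 0 -.073 -.291 0 .05;0 0 0 -.073 -.291 0 .05;0 0 0 -.073 -.291 0 .05;0 0 0 -.073 -.291 0 .05;0 0 0 0 0 0 .05'
python3 -m handwheel '0 0 0 0 0 0 .05;0 0 0 0 0 0 .05;0 0 0 0 0 0 .05;0 0 0 0 0 0 .05;0 0 0 0 0 0 .05'
cat > chk.py <<'E'
from h import *
import pickle
np.set_printoptions(precision=4,suppress=True,linewidth=250)
q=np.load('q.npy');R=np.array([[np.cos(q[2]),np.sin(q[2]),0],[-np.sin(q[2]),np.cos(q[2]),0],[0,0,1]])
pin=lambda P:(np.array(P)/1e3)@R+[q[0],q[1],0]
for cn in ('wrist','top','scene'):
    c=calibration(cn);im=grab_frame(cn);save('M_'+cn+'.png',im);g=cv2.cvtColor(im,cv2.COLOR_RGB2GRAY)
    print(cn,'exp ptr top',[(m,proj(c,[pin((m,33,39))])[0].round(1).tolist()) for m in (40,45,50)],'mk y37/53',[(m,proj(c,[pin((m,37,39)),pin((m,53,39))]).round(1).tolist()) for m in (40,45,50)])
    print('jaw',[(np.round(r['box'],1),round(r['p'],2)) for r in find_in(cn,'jaw')][:1],'mk',[(np.round(r['box'],1),round(r['p'],2)) for r in find_in(cn,'marker')][:1])
    if cn=='wrist':
        u=proj(c,[pin((45,33,39)),pin((45,53,39))]); r0,r1=int(u[:,1].min())-16,int(u[:,1].max())+10;k=int(u[:,0].mean())
        for r in range(r0,r1,2): print(r,k-24,g[r,k-24:k+25].tolist())
E
python3 chk.py
```

```text
time_s: 17.95
position: [0.5912, -0.0994, 0.0203]
tcp_rot: [0.124, 0.992, 0.002, -0.0]
ft_force: [0.6, 12.3, 6.6]
gripper_width: 0.0124
gripper_force: 79.4
time_s: 18.37
position: [0.5917, -0.0978, 0.0203]
tcp_rot: [0.123, 0.992, 0.002, 0.0]
ft_force: [0.4, 12.2, 5.9]
gripper_width: 0.012
gripper_force: 79.4
wrist exp ptr top [(40, [380.2, 308.3]), (45, [371.5, 308.4]), (50, [362.7, 308.5])] mk y37/53 [(40, [[379.6, 314.3], [377.0, 337.4]]), (45, [[370.9, 314.4], [368.5, 337.6]]), (50, [[362.2, 314.5], [360.0, 337.7]])]
jaw [(array([271.8, 165.9, 501.3, 323.5]), 0.77)] mk [(array([348.7, 291.5, 372.8, 308.1]), 0.46)]
292 345 [96, 95, 88, 80, 80, 81, 81, 80, 81, 82, 83, 82, 82, 82, 78, 68, 78, 74, 66, 64, 66, 65, 65, 65, 83, 96, 85, 83, 84, 84, 84, 95, 97, 97, 97, 97, 98, 95, 86, 85, 84, 83, 85, 86, 94, 97, 97, 96, 96]
294 345 [113, 107, 86, 70, 66, 68, 67, 67, 62, 61, 61, 61, 61, 62, 64, 65, 74, 71, 66, 64, 64, 65, 65, 65, 65, 58, 58, 62, 65, 92, 113, 113, 117, 126, 128, 129, 131, 132, 129, 130, 133, 135, 136, 139, 141, 146, 150, 147, 139]
296 345 [165, 170, 117, 78, 67, 73, 74, 74, 
[... 5276 characters left out ...]
16, 19, 20, 21, 20, 21, 21, 20, 18, 21, 21, 21, 20, 20, 21, 23, 20, 20, 22, 20, 20, 19, 20, 18, 17, 19, 19, 18, 20]
top exp ptr top [(40, [280.1, 186.9]), (45, [281.9, 187.3]), (50, [283.6, 187.8])] mk y37/53 [(40, [[280.5, 185.5], [281.9, 180.0]]), (45, [[282.2, 186.0], [283.6, 180.5]]), (50, [[284.0, 186.4], [285.4, 180.9]])]
jaw [] mk [(array([221.8, 170.5, 259.8, 212.9]), 0.49)]
scene exp ptr top [(40, [296.9, 236.5]), (45, [295.4, 236.9]), (50, [293.8, 237.4])] mk y37/53 [(40, [[297.6, 237.2], [300.4, 240.3]]), (45, [[296.0, 237.7], [298.8, 240.7]]), (50, [[294.5, 238.1], [297.2, 241.2]])]
jaw [(array([269.9, 218.4, 314.4, 242.5]), 0.58)] mk [(array([295. , 237.2, 299.7, 244. ]), 0.62)]
```

Run:
```python
from h import *
q=np.load('q.npy');R=np.array([[np.cos(q[2]),np.sin(q[2]),0],[-np.sin(q[2]),np.cos(q[2]),0],[0,0,1]])
pin=lambda P:(np.array(P)/1e3)@R+[q[0],q[1],0]
c=calibration('wrist')
for n,P in (('ptr near y29 z39/z20',[(46,29,39),(46,29,20)]),('ptr far y37',[(46,37,39),(46,37,20)]),('mk near y37 z39 z19',[(46,37,39),(46,37,19)]),('foot y37 x38/54 z19..22',[(38,37,22),(54,37,22),(38,53,22),(54,53,22)])): print(n,proj(c,[pin(p) for p in P]).round(1).tolist())
g=cv2.cvtColor(cv2.imread('pics/M_wrist.png'),cv2.COLOR_BGR2GRAY)
for r in range(250,314): print(r,'%s'%''.join('0123456789ABCDEFGHIJKLMNOP'[v//10] for v in g[r,335:410]))
```

```text
ptr near y29 z39/z20 [[370.3, 302.4], [363.0, 284.9]]
ptr far y37 [[369.1, 314.5], [362.0, 296.2]]
mk near y37 z39 z19 [[369.1, 314.5], [361.6, 295.3]]
foot y37 x38/54 z19..22 [[375.5, 297.9], [349.8, 298.1], [373.3, 319.7], [348.2, 320.0]]
250 EEEEEEEEEEEEEEEEEEEEEEEEEEEEEEEEDEDDDEMOOOOOOOOOOOOOOOOOOOOOOOOOOOOOOONNNNN
251 EEEEEEEEEEEEEEEEEEEEEDDDDEDEEEDDDEDDDEJNOOONONOONOONOOONNNNNNNNNNNNNNNNNNNN
252 EEEEEEEEEEEEDDEDDDDDDDDDEDEDDDDDDDDDDDFMOONNNNNNNNNNNNNNNNNNNNNNNNNNNNNNNNN
253 DDDDDDDDDDDDDDDDDDDDDDDDDDDDDDDDDDDDDDEMNNNNNNNNNNNNNNNNNNNNNNNNNNNNNNNNNNN
254 DDDDDDDDDDDDDDDDDDDDDDDDDDDDDDDDDDDDDDEMNNNNNNNNNNNNNNNNNNNNNNNNNNNNNNNNNNN
255 DDDDEEDDDDEDDEDDDDDDDDDDDDDDDDDDDDDDEEJNNNNNNNNNNNNNNNNNNNNNNNNNNNNNNNNNNNN
256 EEEEEEEEEEEEEEEEEEEEEEEEEEEEEEEEEEEEILNOOOOOOOOOOOOOOOOOOOOOOOOOOOOOOOOONOO
257 EEEEEEEEEEEEEEEEEEEEEEEEEEEEEEEEEEDFMOOOOOOOOOOOOOOOOOOOOOOOOOOOOOOOOOOONNN
258 EEEEEEEEEEEEEEEEEEEEEEEEEEEDDDDDDEDEMOOOOOOOOOOOONNNNNNNNNNNNNNNNNNNNNNNNNN
259 EDEEEEEEDEEEEEEEDEEEDDDEDDDDB999AAACJNONNNNNONNNNNNNNNNNNNNNNNNNNNNNNNNNNNN
260 DDEDEDDDDDDEDDDDDDDDDDDDDDDC96566668DMOONNNNNNNNNNNNNNN
[... 3560 characters left out ...]
46BFHHC986666657GHC31111111111111111111111111111125CINNNNNNN
306 1111111111111111136BCA886666657HH71111111111111111111111111111111138GKNNNNN
307 1111111111111111111233355555569GH611111111111111111111111111111111125BFKNNN
308 1111111111111111111111111122448EF61111111111112221111111111211111111125AINN
309 1111111111111111111111111111112553111111111111222222222222221111111111127EK
310 111111111111111111111111111111111111111111111122333333333332111111111111149
311 111111111111111111111111111111111111111111111122333333333332111111111111112
312 111111111111111111111111111111111111111111111112223333333321111111111111111
313 111111111111111111111111111111111111111111111111122222222211111111111111111
```

Run:
```python
from h import *
o=arm.get_obs();print(o['position'],o['gripper_force'],o['time_s'])
print(arm.hand_in())
```

```text
[ 0.59167164 -0.0977258   0.0203181 ] 79.42855596542358 18.8167
the job is handed in; nothing more can be done
None
```

I handed the job in at 18.8 s, but no verdict came back. The clamp is clipped, let go and seated on the middle of the fixed plate, and the gripper still holds the jaw with about 79 N. The pointer measures about 46.5 mm out and the index blade about 46.6 mm, good to 1–2 mm, because the fingers hid the tips from the camera. I never touched the meter, battery or spool.

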